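# Dress the gift shop counter

### The arm

A 7-joint arm with a two-finger parallel gripper is mounted at the origin on the work surface. World frame = base frame: x ahead of the robot, y to its left, z up, the work surface at z = 0. Lengths are in mm, angles in rad, forces in N, time in s.
With the tool pointing down it reaches from about 425 to 1025 mm from the base axis. Payload 9.4 kg.
Tool frame: the origin (TCP) lies at the very end of the fingers, on their centre line; the grasp point (between the pads) lies 19 mm behind it; z points along the fingers, y is the line along which they close (so a half turn about z gives the same grasp; the last joint's range is limited). The gripper opens to 93 mm and grips with 3 to 60 N. Pads are 15 mm wide; open, the fingers measure 128 mm over their backs; the gripper's body (75 mm by 188 mm) begins 65 mm behind the grasp point.
Start: joints at [-1.392, 0.599, -0.003, 1.599, 0.002, 0.943, -0.08], TCP at [183.445, 701.407, 185.518] pointing down, gripper open.
Joint ranges: [-2.57, 2.57], [-0.35, 1.97], [-1.29, 1.29], [0.11, 2.56], [-1.05, 4.19], [0.11, 1.86], [-2.63, 2.63]. Speed limits (rad/s): [2.22, 2.22, 3.01, 3.01, 3.14, 3.14, 3.14].

### API

Orientations are given as a unit quaternion [x, y, z, w].
In Python, from cell import arm gives the robot as it stands.
- The arm moves only by the tool drive_tool, never from a script. Its argument "rows" is a list of rows, each an object of numbers: "hand": the finger opening in mm, from 0 to 93; "tx", "ty", "tz": the shift along the tool's x, y, z scaled (see below); "turn": the turn about the tool's z scaled (see below). A call has 1 to 12 rows; each row shifts and turns the commanded pose from where the row before left it, along the tool's axes as they then stand; what a row does not reach is not made up. The controller multiplies each number of a shift by 6 cm and each number of a turn by 6 degrees. A row lasts 1/8 s, in which the tool goes at most 62.5 mm and 10.7 degrees, less where a joint would pass 70% of its speed; a pose out of reach is approached as far as the arm can. A call with a number of a shift or a turn outside -1 to 1 is refused whole. A call with a gripper value outside its range is refused whole. The fingers move at their own pace and stop on an object; "squeeze" is the grip in N (left out, the last holds). Time passes only in rows, so rows that do not move let the fingers close. It gives the time, the measured TCP pose, the force, the opening and the grip force at its end, in the units of the state.
- arm.get_state(): the state, without advancing time (a new reading comes with each control period).
- arm.capture(name): name is "side" or "top" or "wrist"; returns a dict with "frame" (400x640x3 uint8, blue, green, red), "K" (3x3 intrinsics, pixels), "position" and "orientation" of the camera in the world; the wrist camera has in their place "tool_from_camera" (4x4, takes a point from camera to tool coordinates, whose origin is the TCP and whose axes are the flange's). Camera axes: x right, y up, looking along -z (the intrinsics and any distortion apply to the point x, -y, -z); pixel columns grow to the right and rows downward; lengths in mm; the calibration is good to about 2 mm. A picture is of the moment at which its call begins: read the wrist's pose just before it. There is no depth.
- arm.job_done(): hands the job in; it is judged then, once.
The state is a dict: "time": time; "qpos": joint angles; "joint_vel": joint speeds; "joint_torque": joint torques, N m; "eef_pos": TCP position; "orientation": TCP orientation; "force": force on the tool from outside, world axes, zero at the start; "torque": the same for the moment, N m; "opening": finger opening in mm; "grip_force": force on a finger pad.
Only numpy, scipy, OpenCV 4.12 (cv2) and the standard library are available. Lean on these libraries where they do the work, as an engineer would, in place of code of your own. Each camera call takes 0.05 s, during which the arm holds its last target. There are 200 camera calls.

### The job

Dress the counter display: on the dark wooden block, stack the three gift boxes flat and label up, charcoal at the bottom, then blue, then red on top, each centred on the one below and with their long sides in line with the block's. Set the white candle cup upright in the middle of the round green coaster and stand the yellow candle upright inside the cup. Leave the green bottle, the little orange book and the paint palette where they are.

Things in the scene. Friction and masses are not known exactly. Their poses are not given: they have to be found in the camera images.
- charcoal_box: Largest gift box: closed rigid carton, charcoal black with a cream label and a blue dot on top. 100 (x) x 58 (y) x 34 mm high, about 0.2 kg. Lies flat, label up. Origin: centre of its underside; z up. x along its long side; yaw within 30 deg of the world's at the start.
- blue_box: Middle gift box: closed rigid carton, blue with a cream label and a red dot on top. 82 (x) x 52 (y) x 30 mm high, about 0.15 kg. Lies flat, label up. Origin: centre of its underside; z up. x along its long side.
- red_box: Smallest gift box: closed rigid carton, dark red with a cream label and a yellow dot on top. 64 (x) x 44 (y) x 26 mm high, about 0.1 kg. Lies flat, label up. Origin: centre of its underside; z up. x along its long side.
- cup: White ceramic candle cup, round, open at the top, standing upright: 36 mm high, outside diameter 56 mm at the foot and 60 mm at the rim, wall 5 mm, floor 6 mm thick, so the mouth is 50 mm across and 30 mm deep; about 0.14 kg. Origin: centre of its underside; z up. 
- candle: Honey-yellow pillar candle, standing upright: cylinder 32 mm in diameter, 75 mm high, with a thin 8 mm wick on top (only for looks, not solid); about 0.06 kg. Origin: centre of its underside; z up. 
- riser: Dark wooden display block, fixed to the counter: 120 (x) x 80 (y) x 20 mm high, flat top. Origin: centre of its underside; z up. x along its long side.
- coaster: Round sage-green coaster, fixed to the counter: diameter 100 mm, 8 mm high, flat top. Origin: centre of its underside; z up. 
- bottle: Bystander: green glass bottle with a cork-coloured cap and a pale label, upright, loose: diameter 52 mm, 130 mm high. To be left alone. Origin: centre of its underside; z up. 
- book: Bystander: miniature orange book standing on end, loose: 24 (x) x 44 (y) x 54 mm high. To be left alone. Origin: centre of its underside; z up. 
- palette: Bystander: white ceramic paint palette lying flat, loose, with dabs of colour: about 93 (x) x 66 (y) x 8 mm high. To be left alone. Origin: centre of its underside; z up. 
Things that resemble listed ones, but are neither listed nor needed, are in the scene too. There is more than one size of the blue_box; the one meant has the size given above.

How it is judged (in metres and radians):
At the end, for the whole second after the job is handed in: Charcoal box on the block and cup on the coaster within 15 mm of centre; blue on charcoal, red on blue within 12 mm; boxes flat, long sides within 15 degrees of the block's; candle upright on the cup's floor. Heights within 4 mm, tilt under 0.1 rad, all released and at rest (horizontal distance between charcoal_box and riser below 0.015 m and z of charcoal_box in the frame of riser between 0.016 and 0.024 m and angle between each of charcoal_box, blue_box, red_box, cup, candle's own z axis and vertical below 0.1 rad and linear speed of each of charcoal_box, blue_box, red_box, cup, candle below 0.02 m/s and angular speed of each of charcoal_box, blue_box, red_box, cup, candle below 0.2 rad/s and angle between the x axis of each of charcoal_box, blue_box, red_box and the x axis of riser, either way round below 0.26 rad and horizontal distance between blue_box and charcoal_box below 0.012 m and z of blue_box in the frame of charcoal_box between 0.03 and 0.038 m and horizontal distance between red_box and blue_box below 0.012 m and z of red_box in the frame of blue_box between 0.026 and 0.034 m and horizontal distance between cup and coaster below 0.015 m and z of cup in the frame of coaster between 0.004 and 0.012 m and horizontal distance between candle and cup below 0.012 m and z of candle in the frame of cup between 0.002 and 0.01 m); the robot touches nothing.
It fails at once if the bottle is shifted by more than 25 mm or tipped (distance of bottle from where it was at the start of the episode above 0.025 m or angle between bottle's own z axis and vertical above 0.4 rad).
It fails at once if the book is shifted by more than 25 mm or tipped (distance of book from where it was at the start of the episode above 0.025 m or angle between book's own z axis and vertical above 0.4 rad).
It fails at once if the palette is shifted by more than 25 mm or tipped (distance of palette from where it was at the start of the episode above 0.025 m or angle between palette's own z axis and vertical above 0.4 rad).
It also fails if it takes over 144 s, if anything falls off the work surface, if the arm or the gripper's body presses on something with over 40 N, if the wrist force passes 120 N, or if a joint passes its speed limit or range.

## Working session

There is one attempt and no reset: what is moved stays moved. The work goes in short steps, Python scripts to look and compute and a tool call to move; the robot and the scene stay as the last step left them, time stands still between calls to the robot, and variables do not carry over. Pictures are saved under pics/ and viewed, at most 14 in all, crops included, and the job is handed in when it is done.

Besides the shell and the picture viewer there is one more tool, called after "Emit:" as name(argument=value, ...) on one line, values as JSON. drive_tool: Moves the arm, as the interface text tells. Shifts and turns lie within -1 to 1; 1 stands for 6 cm of shift or 6 degrees of turn. Its arguments: {"type":"object","properties":{"rows":{"type":"array","items":{"type":"object","properties":{"hand":{"type":"number"},"tx":{"type":"number"},"ty":{"type":"number"},"tz":{"type":"number"},"turn":{"type":"number"}}}},"squeeze":{"type":"number"}},"required":["rows"]}

```bash
mkdir -p pics; ls
cat > h.py <<'E'
import numpy as np, cv2
from scipy.spatial.transform import Rotation as R
from cell import arm
def cam(name):
    s=arm.get_state(); c=arm.capture(name); 
    if name=='wrist':
        T=np.eye(4);T[:3,:3]=R.from_quat(s['orientation']).as_matrix();T[:3,3]=s['eef_pos'];T=T@np.array(c['tool_from_camera'])
        c['P'],c['M']=T[:3,3],T[:3,:3]
    else: c['P'],c['M']=np.array(c['position']),R.from_quat(c['orientation']).as_matrix()
    c['K']=np.array(c['K']); return c
def ray(c,u,v,z):
    d=np.linalg.inv(c['K'])@[u,v,1]; d=c['M']@(d*[1,-1,-1]); return c['P']+d*(z-c['P'][2])/d[2]
def pix(c,p):
    q=c['M'].T@(np.array(p)-c['P'])*[1,-1,-1]; q=c['K']@q; return q[:2]/q[2]
E
python3 - <<'E'
from h import *
for n in ['side','top','wrist']:
    c=cam(n); cv2.imwrite(f'pics/{n}0.png',c['frame']); print(n,c['P'],c['M'].round(3).tolist(),c['K'].tolist(),[k for k in c])
s=arm.get_state();print(s)
E
```

```text
pics
side [ -13.96166258 -494.54220601  850.64264381] [[0.777, 0.481, -0.407], [-0.63, 0.583, -0.513], [-0.009, 0.655, 0.756]] [[403.5153658467911, 0.0, 318.1153793886163], [0.0, 403.5153658467911, 197.76096009440903], [0.0, 0.0, 1.0]] ['frame', 'K', 'position', 'orientation', 'P', 'M']
top [281.28743032  31.9990064  987.64595521] [[-0.023, 0.992, -0.122], [-0.999, -0.026, -0.023], [-0.027, 0.122, 0.992]] [[377.3298838466726, 0.0, 316.08426054342505], [0.0, 377.3298838466726, 204.30193681375044], [0.0, 0.0, 1.0]] ['frame', 'K', 'position', 'orientation', 'P', 'M']
wrist [106.54411356 720.47510741 383.77076372] [[0.254, -0.928, -0.271], [0.967, 0.243, 0.073], [-0.001, -0.281, 0.96]] [[283.87563238299873, 0.0, 316.8475080427522], [0.0, 283.87563238299873, 198.39586777970794], [0.0, 0.0, 1.0]] ['frame', 'K', 'tool_from_camera', 'P', 'M']
{'time': 0.15, 'qpos': array([-1.39168987,  0.59995353, -0.00249197,  1.59989676,  0.00177244,
        0.94289304, -0.07977884]), 'joint_vel': array([ 0.00171111, -0.00333648, -0.00066424, -0.00309609, -0.00081694,
       -0.00102619,  0.00161585]), 'joint_torque': array([ 3.47810084e-03, -7.65588713e+01,  1.49913445e+00, -2.52566010e+01,
       -5.23272506e-02,  1.48657977e-02,  9.91936031e-05]), 'eef_pos': array([183.38278584, 701.03559999, 184.86793937]), 'orientation': array([ 1.27544450e-01,  9.91832689e-01, -5.74219660e-04, -1.45367750e-05]), 'force': array([ 0.86002048, -0.5585564 ,  0.65071024]), 'torque': array([-0.01470214, -0.02109998, -0.05295826]), 'grip_force': 0.0, 'opening': 92.69341942456217}
```

View pics/top0.png

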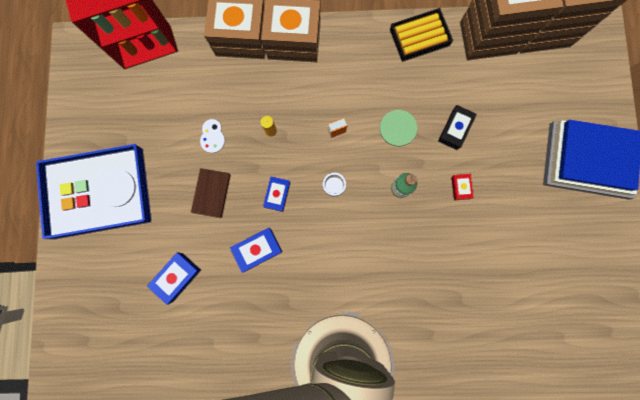

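View pics/side0.png

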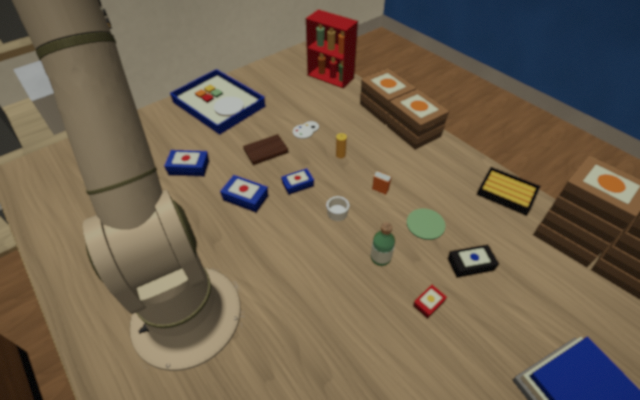

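The top view shows the riser at (211,193), blue boxes at (277,193), (256,250) and (174,278), cup (334,184), coaster (398,127), charcoal (458,127), red (462,187), candle (268,126), palette (212,136), book (338,128) and bottle (404,185). The side view shows the same layout, with nothing stacked.

```bash
cat >> h.py <<'E'
def rect(c,mask,z,seed):
    n,l,st,ce=cv2.connectedComponentsWithStats(mask.astype(np.uint8))
    ids=[i for i in range(1,n) if st[i,4]>25]
    i=min(ids,key=lambda i:np.hypot(*(ce[i]-seed)))
    cs,_=cv2.findContours((l==i).astype(np.uint8),cv2.RETR_EXTERNAL,cv2.CHAIN_APPROX_NONE)
    p=max(cs,key=len)[:,0,:].astype(float)
    w=np.array([ray(c,u,v,z)[:2] for u,v in p],np.float32)
    (x,y),(a,b),t=cv2.minAreaRect(w)
    if a<b: a,b,t=b,a,t+90
    t=(t+90)%180-90
    return np.round([x,y,a,b,t],1)
E
python3 - <<'E'
from h import *
c=cam('top'); f=c['frame']; hsv=cv2.cvtColor(f,cv2.COLOR_BGR2HSV); H,S,V=cv2.split(hsv)
label=(S<60)&(V>150)
blue=(H>100)&(H<130)&(S>120)
red=((H<8)|(H>172))&(S>150)
green=(H>40)&(H<80)&(S>40)&(V>100)
dark=(V<90)
yel=(H>18)&(H<32)&(S>150)
for n,m,z,s in [('riser',V<110,20,(211,193)),('blue s outline',blue,30,(277,193)),('blue label',label,30,(277,193)),('B2',blue,30,(256,250)),('B2label',label,30,(256,250)),('B3',blue,30,(174,278)),('red',red,26,(462,187)),('redlab',label,26,(462,187)),('char',V<70,34,(458,127)),('charlab',label,34,(458,127)),('coaster',green,8,(398,127)),('cup',label,36,(334,184)),('candle',yel,75,(267,122)),('palette',label,8,(212,136)),('book',label,54,(338,128)),('bottle',green|((H>40)&(H<90)&(S>80)),70,(404,185))]:
    print(n,rect(c,m,z,np.array(s)))
E
```

```text
riser [438.7 329.9 119.5  82.7 -11.2]
blue s outline [430.5 156.6  80.7  51.2 -14.7]
blue label [431.1 157.3  50.3  34.  -14.7]
B2 [288.6 210.9 111.8  70.8 -63.9]
B2label [288.2 212.   68.9  46.9 -63.9]
B3 [222.9 419.5 117.3  74.9 -42. ]
red [ 436.7 -319.9   63.9   49.7    2.4]
redlab [ 437.2 -323.3   38.2   29.1    2.8]
char [ 590.4 -314.4  109.1   58.7  -27.9]
charlab [ 595.4 -319.1   62.    39.1  -27.8]
coaster [ 603.1 -168.2   96.8   95.6   -2.5]
cup [451.2   7.5  60.8  60.2  61.6]
candle [605.6 172.2  31.2  30.6  -1.8]
palette [5.969e+02 3.316e+02 9.240e+01 6.520e+01 4.000e-01]
book [600.6  -3.2  47.6  17.3 -70.6]
bottle [ 438.5 -164.3   49.3   48.1   35.5]
```

```bash
cat > go.py <<'E'
import sys
from h import *
# go.py x y z heading(of tool y): units to turn, then shift in tool axes after that turn
def plan(x,y,z,h):
    s=arm.get_state(); M=R.from_quat(s['orientation']).as_matrix()
    h0=np.degrees(np.arctan2(M[1,1],M[0,1])); t=-((h-h0+180)%360-180)
    N=M@R.from_euler('z',t,degrees=True).as_matrix()
    d=N.T@(np.array([x,y,z])-s['eef_pos'])/60
    print('pos',s['eef_pos'].round(1),'h',round(h0,1),'q7',s['qpos'][6].round(2),'tilt z',M[:,2].round(3),'t',round(s['time'],1),'| turn',round(t/6,2),'shift',d.round(3))
if __name__=='__main__': 
    a=list(map(float,sys.argv[1:]))
    for i in range(0,len(a),4): plan(*a[i:i+4])
E
python3 go.py 480 300 280 62 593 -317 280 62
```

```text
pos [183.4 701.1 185. ] h 75.3 q7 -0.08 tilt z [-0.    -0.001 -1.   ] t 0.2 | turn 2.22 shift [-7.504 -3.583 -1.578]
pos [183.4 701.1 185. ] h 75.3 q7 -0.08 tilt z [-0.    -0.001 -1.   ] t 0.2 | turn 2.22 shift [-13.995 -11.778  -1.568]
```

Emit:
drive_tool(rows=[{"turn":0.74,"tz":-0.53,"hand":93},{"turn":0.74,"tz":-0.53},{"turn":0.74,"tz":-0.52},{"tx":-0.83,"ty":-0.4},{"tx":-0.83,"ty":-0.4},{"tx":-0.83,"ty":-0.4},{"tx":-0.83,"ty":-0.4},{"tx":-0.83,"ty":-0.4},{"tx":-0.83,"ty":-0.4},{"tx":-0.83,"ty":-0.4},{"tx":-0.83,"ty":-0.4},{"tx":-0.83,"ty":-0.4}])

```text
invalid input
```

```bash
python3 go.py 593 -317 200 62
```

```text
pos [183.4 701.1 185. ] h 75.3 q7 -0.08 tilt z [-0.    -0.001 -1.   ] t 0.2 | turn 2.22 shift [-13.994 -11.777  -0.235]
```

Emit:
drive_tool(rows=[{"tx":0,"ty":0,"turn":0.74,"tz":-0.53,"hand":93},{"tx":0,"ty":0,"turn":0.74,"tz":-0.53,"hand":93},{"tx":0,"ty":0,"turn":0.74,"tz":-0.52,"hand":93},{"tx":-0.83,"ty":-0.4,"tz":0,"turn":0,"hand":93},{"tx":-0.83,"ty":-0.4,"tz":0,"turn":0,"hand":93},{"tx":-0.83,"ty":-0.4,"tz":0,"turn":0,"hand":93},{"tx":-0.83,"ty":-0.4,"tz":0,"turn":0,"hand":93},{"tx":-0.83,"ty":-0.4,"tz":0,"turn":0,"hand":93},{"tx":-0.83,"ty":-0.4,"tz":0,"turn":0,"hand":93},{"tx":-0.83,"ty":-0.4,"tz":0,"turn":0,"hand":93},{"tx":-0.83,"ty":-0.4,"tz":0,"turn":0,"hand":93},{"tx":-0.83,"ty":-0.4,"tz":0,"turn":0,"hand":93}], squeeze=25)

```text
time: 1.7
eef_pos: [478.8, 298.9, 280.5]
orientation: [0.242, 0.97, 0.0, 0.0]
force: [0.2, 0.3, -0.9]
opening: 93.0
grip_force: 0.0
```

```bash
python3 go.py 593 -317 200 62
```

```text
pos [478.8 298.9 280.5] h 62.0 q7 0.49 tilt z [ 0.  0. -1.] t 1.7 | turn 0.01 shift [-6.499 -8.17   1.339]
```

Emit:
drive_tool(rows=[{"tx":-0.54,"ty":-0.68,"tz":0.11,"turn":0,"hand":93},{"tx":-0.54,"ty":-0.68,"tz":0.11,"turn":0,"hand":93},{"tx":-0.54,"ty":-0.68,"tz":0.11,"turn":0,"hand":93},{"tx":-0.54,"ty":-0.68,"tz":0.11,"turn":0,"hand":93},{"tx":-0.54,"ty":-0.68,"tz":0.11,"turn":0,"hand":93},{"tx":-0.54,"ty":-0.68,"tz":0.11,"turn":0,"hand":93},{"tx":-0.54,"ty":-0.68,"tz":0.11,"turn":0,"hand":93},{"tx":-0.54,"ty":-0.68,"tz":0.11,"turn":0,"hand":93},{"tx":-0.54,"ty":-0.68,"tz":0.11,"turn":0,"hand":93},{"tx":-0.54,"ty":-0.68,"tz":0.11,"turn":0,"hand":93},{"tx":-0.54,"ty":-0.68,"tz":0.11,"turn":0,"hand":93},{"tx":-0.54,"ty":-0.68,"tz":0.11,"turn":0,"hand":93}])

```text
time: 3.2
eef_pos: [591.9, -315.9, 200.8]
orientation: [0.242, 0.97, 0.0, 0.0]
force: [0.9, 0.8, -0.5]
opening: 92.7
grip_force: 0.0
```

```bash
python3 - <<'E'
from h import *
c=cam('wrist'); f=c['frame']; cv2.imwrite('pics/w1.png',f); H,S,V=cv2.split(cv2.cvtColor(f,cv2.COLOR_BGR2HSV))
s=pix(c,[594,-319,34]); print(s,pix(c,[594,-168,8]),pix(c,[437,-321,26]))
print(rect(c,(S<70)&(V>140),34,s),rect(c,V<70,34,s))
E
python3 go.py 594 -319 5 62.1
```

```text
[316.3820291  180.51802691] [416.14303974 124.33661415] [253.89108554  67.80758846]
[ 593.7 -319.4   59.8   36.9  -28.9] [ 593.1 -319.1  100.9   57.2  -28. ]
pos [ 590.9 -324.1  200.1] h 61.7 q7 1.67 tilt z [-0.    -0.005 -1.   ] t 3.2 | turn -0.07 shift [1.000e-03 1.140e-01 3.251e+00]
```

View pics/w1.png

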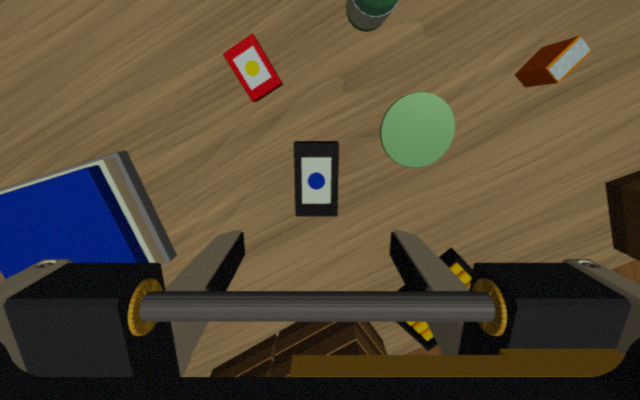

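The wrist view shows the charcoal box at (316,180), agreeing with the top view (593,-319). There is free space around it for the fingers, so I go down.

Emit:
drive_tool(rows=[{"tx":0,"ty":0,"tz":0,"turn":0,"hand":93},{"tx":-0.03,"ty":-0.03,"tz":0.8,"turn":0,"hand":93},{"tx":0,"ty":0,"tz":0.8,"turn":0,"hand":93},{"tx":0,"ty":0,"tz":0.6,"turn":0,"hand":93},{"tx":0,"ty":0,"tz":0.4,"turn":0,"hand":93},{"tx":0,"ty":0,"tz":0,"turn":0,"hand":93}])

```text
time: 4.0
eef_pos: [591.6, -314.4, 43.7]
orientation: [0.241, 0.971, 0.001, -0.002]
force: [-0.1, 0.1, 0.2]
opening: 93.3
grip_force: 0.0
```

```bash
python3 go.py 593.4 -319.3 5 62.1
```

```text
pos [ 591.6 -314.4   43.7] h 62.1 q7 1.72 tilt z [-0.003  0.002 -1.   ] t 4.0 | turn 0.0 shift [-0.066 -0.058  0.644]
```

Emit:
drive_tool(rows=[{"tx":-0.03,"ty":-0.03,"tz":0.4,"turn":0,"hand":93},{"tx":0,"ty":0,"tz":0.25,"turn":0,"hand":93},{"tx":0,"ty":0,"tz":0,"turn":0,"hand":93},{"tx":0,"ty":0,"tz":0,"turn":0,"hand":45},{"tx":0,"ty":0,"tz":0,"turn":0,"hand":45},{"tx":0,"ty":0,"tz":0,"turn":0,"hand":45},{"tx":0,"ty":0,"tz":0,"turn":0,"hand":45},{"tx":0,"ty":0,"tz":0,"turn":0,"hand":45}])

```text
time: 5.0
eef_pos: [593.2, -319.3, 6.2]
orientation: [0.242, 0.97, -0.0, 0.0]
force: [-0.2, -0.1, -0.7]
opening: 47.8
grip_force: 0.0
```

```bash
python3 go.py 593.4 -319.3 5 62.1 438.7 329.9 30 78.8; python3 -c "
from h import *
c=cam('top');cv2.imwrite('pics/t1.png',c['frame'])"
```

```text
pos [ 593.2 -319.3    6.2] h 62.0 q7 1.73 tilt z [ 0. -0. -1.] t 5.0 | turn -0.01 shift [-0.003  0.001  0.02 ]
pos [ 593.2 -319.3    6.2] h 62.0 q7 1.73 tilt z [ 0. -0. -1.] t 5.0 | turn -2.8 shift [ 4.627 10.114 -0.397]
```

Run:
```python
from h import *
s=arm.get_state(); print(s['opening'],s['grip_force'])
c=cam('wrist');d=cam('side')
a=c['frame'];b=cv2.resize(d['frame'][180:330,380:600],(640,436))
cv2.imwrite('pics/m1.png',cv2.resize(np.vstack([a,b]),(458,598)))
```

```text
46.49939678073 0.0
```

View pics/m1.png

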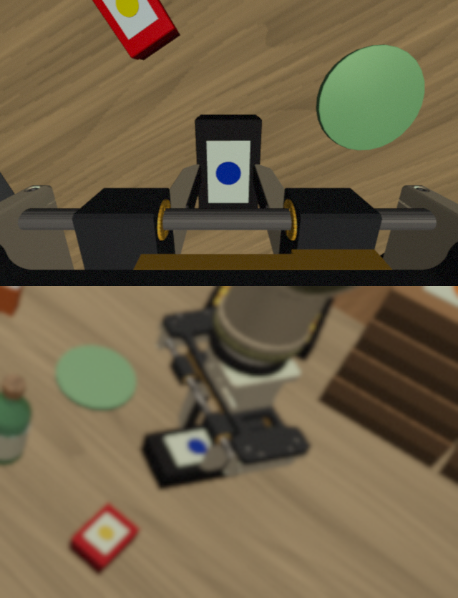

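Run:
```python
from h import *
for n,zz in [('wrist',34),('side',34),('top',34)]:
    c=cam(n); f=c['frame']; H,S,V=cv2.split(cv2.cvtColor(f,cv2.COLOR_BGR2HSV))
    s=pix(c,[594,-319,34]); dot=(H>105)&(H<130)&(S>120)
    print(n,s.round(),'dot',rect(c,dot,34,s+[0,-20] if n!='top' else s),'tcp',pix(c,arm.get_state()['eef_pos']).round(),'red',pix(c,[437,-321,26]).round())
```

```text
wrist [320. 242.] dot [ 593.7 -319.6   22.2   21.8  -28. ] tcp [318. 225.] red [182.   5.]
side [474. 257.] dot [ 595.2 -319.4   15.4   14.2   81.4] tcp [470. 264.] red [430. 298.]
top [459. 126.] dot [ 596.1 -319.    20.3   18.4   55.4] tcp [455. 129.] red [463. 186.]
```

Run:
```python
from h import *
s=arm.get_state(); print(s['opening'],s['grip_force'],s['force'],s['torque'])
c=cam('wrist');cv2.imwrite('pics/m2.png',cv2.resize(c['frame'][140:330,200:440],(768,600),interpolation=cv2.INTER_CUBIC))
M=R.from_quat(s['orientation']).as_matrix()
for w in (-23,23,-29,29,-46,46):
  print(w,[((pix(c,s['eef_pos']+M@[0,w,z])-[200,140])*[3.2,3.16]).round().tolist() for z in (0,-19,-28)])
```

```text
44.96953891270984 0.0 [-0.31031885 -0.10543961 -0.69786775] [-0.03927132  0.02387249  0.04122371]
-23 [[281.0, 269.0], [272.0, 301.0], [267.0, 319.0]]
23 [[477.0, 269.0], [486.0, 301.0], [492.0, 319.0]]
-29 [[255.0, 269.0], [244.0, 301.0], [238.0, 319.0]]
29 [[502.0, 269.0], [514.0, 301.0], [521.0, 319.0]]
-46 [[183.0, 269.0], [165.0, 301.0], [155.0, 319.0]]
46 [[575.0, 269.0], [594.0, 301.0], [604.0, 318.0]]
```

View pics/m2.png

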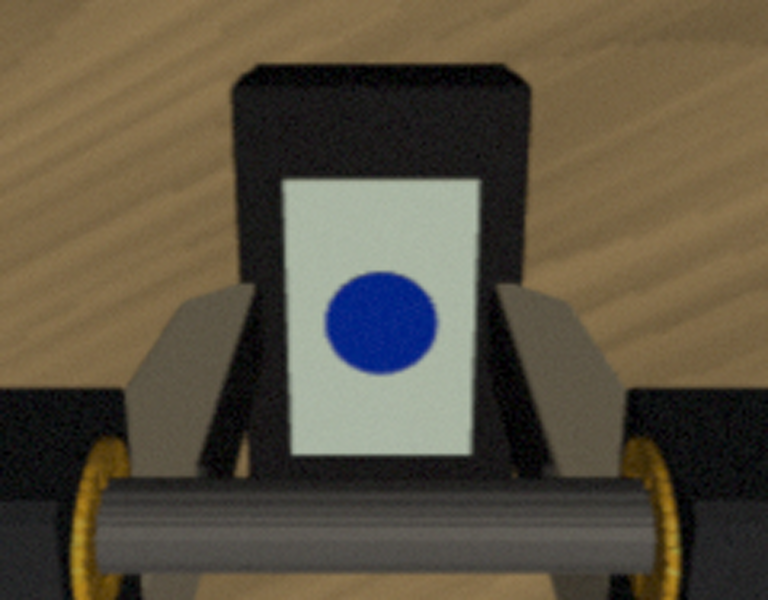

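Run:
```python
from h import *
s=arm.get_state(); c=cam('side'); M=R.from_quat(s['orientation']).as_matrix()
im=cv2.resize(c['frame'][200:300,410:545],(790,585),interpolation=cv2.INTER_CUBIC)
f=lambda p:tuple(int(v) for v in (pix(c,p)-[410,200])*5.85)
for w,col in((-23,(0,0,255)),(-29,(0,255,255)),(23,(255,0,255))):
  for z in (0,-19,-38,-57): cv2.circle(im,f(s['eef_pos']+M@[0,w,z]),4,col,-1)
for a in(-50,50):
  for b in (-29,29):
    for z in(6,-28): cv2.circle(im,f(s['eef_pos']+M@[a,b,z]),3,(0,255,0),-1)
cv2.imwrite('pics/s2.png',im)
```

```text
(no output)
```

View pics/s2.png

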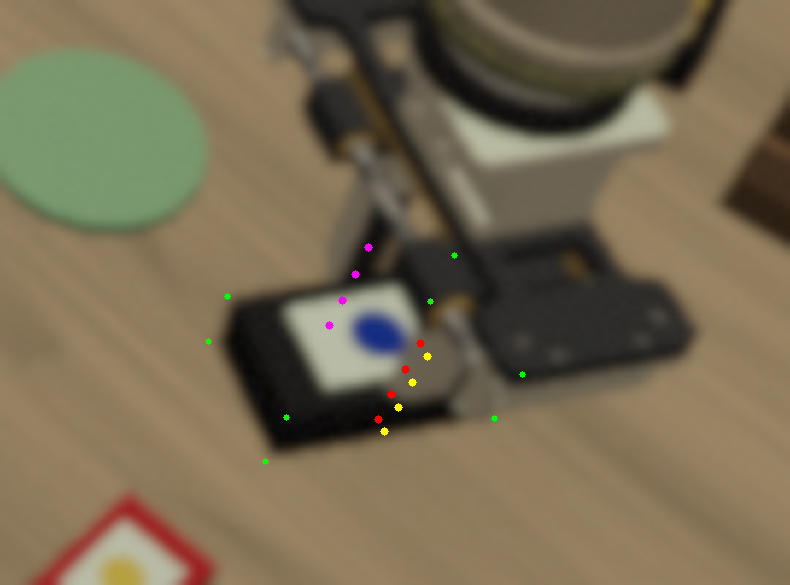

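Neither finger is gripping: the tips show over the box's top at about (395,400) and (350,290), roughly 20–35 mm above the reported TCP. I lower in small steps to feel where the fingers really end.

Emit:
drive_tool(rows=[{"tx":0,"ty":0,"tz":0.04,"turn":0,"hand":45},{"tx":0,"ty":0,"tz":0,"turn":0,"hand":45}])

```text
time: 5.65
eef_pos: [593.0, -319.1, 3.4]
orientation: [0.242, 0.97, 0.0, -0.0]
force: [0.7, 0.2, 0.3]
opening: 45.1
grip_force: 0.0
```

Emit:
drive_tool(rows=[{"tx":0,"ty":0,"tz":0.04,"turn":0,"hand":45},{"tx":0,"ty":0,"tz":0,"turn":0,"hand":45}])

```text
time: 5.9
eef_pos: [593.2, -319.3, 1.4]
orientation: [0.242, 0.97, -0.0, 0.0]
force: [-0.2, -0.6, 0.9]
opening: 44.8
grip_force: 0.6
```

Emit:
drive_tool(rows=[{"tx":0,"ty":0,"tz":0.04,"turn":0,"hand":45},{"tx":0,"ty":0,"tz":0,"turn":0,"hand":45}])

```text
time: 6.15
eef_pos: [593.3, -319.3, 1.2]
orientation: [0.242, 0.97, 0.0, 0.0]
force: [-5.5, 3.0, 22.6]
opening: 44.8
grip_force: 11.6
```

Emit:
drive_tool(rows=[{"tx":0,"ty":0,"tz":0.03,"turn":0,"hand":45},{"tx":0,"ty":0,"tz":0,"turn":0,"hand":45}])

```text
time: 6.4
eef_pos: [593.3, -319.3, 1.1]
orientation: [0.242, 0.97, 0.0, 0.001]
force: [-8.6, 5.7, 39.8]
opening: 44.6
grip_force: 19.6
```

Contact came at reported z of about 1.3. That is either the box top at 34 mm, meaning fingers about 33 mm short, or the table. I'll raise, open and go down beside the box to tell which.

Emit:
drive_tool(rows=[{"tx":0,"ty":0,"tz":-0.4,"turn":0,"hand":45},{"tx":0,"ty":0,"tz":-0.4,"turn":0,"hand":93},{"tx":0,"ty":0,"tz":0,"turn":0,"hand":93},{"tx":0,"ty":0,"tz":0,"turn":0,"hand":93},{"tx":0,"ty":0,"tz":0,"turn":0,"hand":93},{"tx":0,"ty":0,"tz":0.4,"turn":0,"hand":93},{"tx":0,"ty":0,"tz":0.35,"turn":0,"hand":93},{"tx":0,"ty":0,"tz":0.1,"turn":0,"hand":93},{"tx":0,"ty":0,"tz":0,"turn":0,"hand":93}])

```text
time: 7.52
eef_pos: [592.8, -319.2, -6.6]
orientation: [0.242, 0.97, 0.0, -0.001]
force: [0.6, -0.2, 0.6]
opening: 92.8
grip_force: 0.0
```

No contact at -6.6, so the fingers really do end about 33 mm above the reported TCP. From here, reported z = true tip z − 33.

Emit:
drive_tool(rows=[{"tx":0,"ty":0,"tz":0.2,"turn":0,"hand":93},{"tx":0,"ty":0,"tz":0.12,"turn":0,"hand":93},{"tx":0,"ty":0,"tz":0,"turn":0,"hand":93},{"tx":0,"ty":0,"tz":0,"turn":0,"hand":45},{"tx":0,"ty":0,"tz":0,"turn":0,"hand":45},{"tx":0,"ty":0,"tz":0,"turn":0,"hand":45},{"tx":0,"ty":0,"tz":0,"turn":0,"hand":45}])

```text
time: 8.4
eef_pos: [593.3, -319.1, -24.9]
orientation: [0.242, 0.97, 0.0, 0.0]
force: [-0.3, -0.5, 1.8]
opening: 57.7
grip_force: 24.3
```

```bash
python3 go.py 438.7 329.9 -5 78.8
```

```text
pos [ 593.3 -319.1  -24.9] h 62.0 q7 1.74 tilt z [ 0.  0. -1.] t 8.4 | turn -2.8 shift [ 4.629 10.111 -0.332]
```

Emit:
drive_tool(rows=[{"tx":0,"ty":0,"tz":-0.4,"turn":0,"hand":45},{"tx":0,"ty":0,"tz":-0.8,"turn":-0.7,"hand":45},{"tx":0,"ty":0,"tz":-0.9,"turn":-0.7,"hand":45},{"tx":0,"ty":0,"tz":-0.9,"turn":-0.7,"hand":45},{"tx":0,"ty":0,"tz":-0.6,"turn":-0.7,"hand":45},{"tx":0.3,"ty":0.6,"tz":0,"turn":0,"hand":45},{"tx":0.38,"ty":0.84,"tz":0,"turn":0,"hand":45},{"tx":0.38,"ty":0.84,"tz":0,"turn":0,"hand":45},{"tx":0.38,"ty":0.84,"tz":0,"turn":0,"hand":45},{"tx":0.38,"ty":0.84,"tz":0,"turn":0,"hand":45},{"tx":0.38,"ty":0.84,"tz":0,"turn":0,"hand":45},{"tx":0.38,"ty":0.84,"tz":0,"turn":0,"hand":45}])

```text
time: 9.9
eef_pos: [506.0, 44.3, 190.9]
orientation: [0.097, 0.995, 0.0, -0.0]
force: [0.7, 0.6, -2.0]
opening: 57.8
grip_force: 25.0
```

```bash
python3 go.py 438.7 329.9 120 78.8
```

```text
pos [506.   44.3 190.9] h 78.8 q7 1.27 tilt z [-0.  0. -1.] t 9.9 | turn 0.0 shift [2.024 4.451 1.182]
```

Emit:
drive_tool(rows=[{"tx":0.34,"ty":0.74,"tz":0.2,"turn":0,"hand":45},{"tx":0.34,"ty":0.74,"tz":0.2,"turn":0,"hand":45},{"tx":0.34,"ty":0.74,"tz":0.2,"turn":0,"hand":45},{"tx":0.34,"ty":0.74,"tz":0.2,"turn":0,"hand":45},{"tx":0.34,"ty":0.74,"tz":0.2,"turn":0,"hand":45},{"tx":0.32,"ty":0.74,"tz":0.2,"turn":0,"hand":45},{"tx":0,"ty":0,"tz":0,"turn":0,"hand":45},{"tx":0,"ty":0,"tz":0,"turn":0,"hand":45},{"tx":0,"ty":0,"tz":0,"turn":0,"hand":45}])

```text
time: 11.02
eef_pos: [440.1, 326.2, 119.2]
orientation: [0.098, 0.995, -0.0, 0.0]
force: [0.3, -0.4, -2.9]
opening: 58.0
grip_force: 25.0
```

```bash
python3 - <<'E'
from h import *
c=cam('wrist'); f=c['frame']; cv2.imwrite('pics/w2.png',f); H,S,V=cv2.split(cv2.cvtColor(f,cv2.COLOR_BGR2HSV))
e=arm.get_state()['eef_pos']
print('tcp',pix(c,e),'riser corners',[pix(c,ray(c,*pix(c,[438.7+a,329.9+b,20]),20)).round() for a,b in((-67,-28),(51,-51),(67,28),(-51,51))])
dot=(H>105)&(H<130)&(S>120); z=e[2]+25+34; print('dot',rect(c,dot,z,pix(c,[e[0],e[1],z])), 'label',rect(c,(S<70)&(V>140),z,pix(c,[e[0],e[1],z])))
E
python3 go.py 438.7 329.9 -5 78.8
```

```text
tcp [318.08140605 225.47698747] riser corners [array([281., 133.]), array([286., 240.]), array([356., 241.]), array([360., 133.])]
dot [440.6 325.3  22.3  22.2 -11.3] label [432.7 326.8  46.2  38.3 -11.3]
pos [440.1 326.3 119.2] h 78.7 q7 0.74 tilt z [ 0. -0. -1.] t 11.1 | turn -0.02 shift [0.036 0.055 2.071]
```

View pics/w2.png

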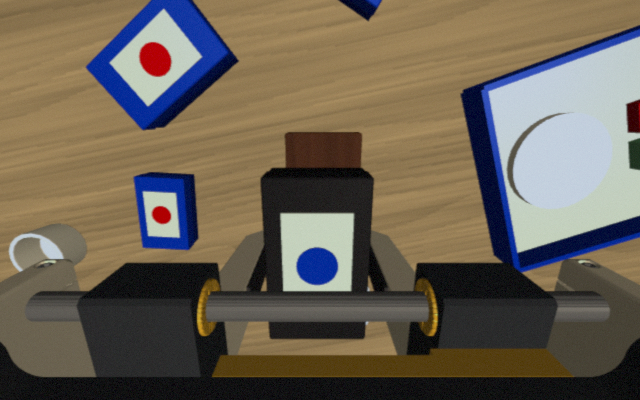

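The wrist view shows the riser's far edge at (285–361, 132), about 2 px right of prediction. The box is held straight, with its dot at (317,266). I shift about 5 mm along the tool's y and lower.

Emit:
drive_tool(rows=[{"tx":0.03,"ty":0.08,"tz":0.5,"turn":0,"hand":45},{"tx":0,"ty":0,"tz":0.6,"turn":0,"hand":45},{"tx":0,"ty":0,"tz":0.5,"turn":0,"hand":45},{"tx":0,"ty":0,"tz":0.2,"turn":0,"hand":45},{"tx":0,"ty":0,"tz":0.15,"turn":0,"hand":45},{"tx":0,"ty":0,"tz":0,"turn":0,"hand":45},{"tx":0,"ty":0,"tz":0.1,"turn":0,"hand":45},{"tx":0,"ty":0,"tz":0,"turn":0,"hand":45}])

```text
time: 12.08
eef_pos: [438.8, 332.8, -3.9]
orientation: [0.097, 0.995, 0.0, 0.0]
force: [0.1, -0.1, -3.1]
opening: 57.8
grip_force: 25.0
```

Emit:
drive_tool(rows=[{"tx":0,"ty":0,"tz":0.025,"turn":0,"hand":45},{"tx":0,"ty":0,"tz":0,"turn":0,"hand":45}])

```text
time: 12.32
eef_pos: [438.9, 332.8, -5.0]
orientation: [0.097, 0.995, 0.0, 0.0]
force: [-1.3, -0.8, 4.4]
opening: 58.0
grip_force: 25.0
```

Contact. I release and rise.

Emit:
drive_tool(rows=[{"tx":0,"ty":0,"tz":0,"turn":0,"hand":93},{"tx":0,"ty":0,"tz":0,"turn":0,"hand":93},{"tx":0,"ty":0,"tz":0,"turn":0,"hand":93},{"tx":0,"ty":0,"tz":0,"turn":0,"hand":93},{"tx":0,"ty":0,"tz":-0.3,"turn":0,"hand":93},{"tx":0,"ty":0,"tz":-0.7,"turn":0,"hand":93},{"tx":0,"ty":0,"tz":-0.8,"turn":0,"hand":93},{"tx":0,"ty":0,"tz":-0.5,"turn":0,"hand":93},{"tx":0,"ty":0,"tz":0,"turn":0,"hand":93}])

```text
time: 13.45
eef_pos: [439.8, 333.5, 134.6]
orientation: [0.097, 0.995, 0.002, 0.001]
force: [-0.8, -0.0, -0.3]
opening: 93.1
grip_force: 0.0
```

```bash
python3 - <<'E'
from h import *
c=cam('wrist'); H,S,V=cv2.split(cv2.cvtColor(c['frame'],cv2.COLOR_BGR2HSV))
dot=(H>105)&(H<130)&(S>120);s=pix(c,[438.8,332,54]);print('char',rect(c,dot,54,s))
lab=(S<70)&(V>140);s=pix(c,[431,157,30]);print('blue',s,rect(c,lab,30,s),rect(c,dot,30,s))
E
python3 go.py 431 157 80 75.3
```

```text
char [438.6 331.8  21.5  21.3  78.7]
blue [162.35696302 212.21531919] [429.7 156.7  50.8  34.8 -14.6] [428.2 163.3  85.7  61.6 -14.7]
pos [439.  333.  133.2] h 78.8 q7 0.73 tilt z [ 0.001  0.001 -1.   ] t 13.5 | turn 0.59 shift [-0.614 -2.873  0.881]
```

Emit:
drive_tool(rows=[{"tx":0,"ty":0,"tz":0,"turn":0.59,"hand":93},{"tx":-0.16,"ty":-0.7,"tz":0,"turn":0,"hand":93},{"tx":-0.16,"ty":-0.8,"tz":0.2,"turn":0,"hand":93},{"tx":-0.16,"ty":-0.8,"tz":0.3,"turn":0,"hand":93},{"tx":-0.14,"ty":-0.57,"tz":0.4,"turn":0,"hand":93},{"tx":0,"ty":0,"tz":0.3,"turn":0,"hand":93},{"tx":0,"ty":0,"tz":0,"turn":0,"hand":93},{"tx":0,"ty":0,"tz":0,"turn":0,"hand":93}])

```text
time: 14.5
eef_pos: [430.8, 156.9, 60.2]
orientation: [0.128, 0.992, -0.0, -0.0]
force: [-0.1, 0.7, 0.6]
opening: 93.1
grip_force: 0.0
```

```bash
python3 - <<'E'
from h import *
c=cam('wrist'); H,S,V=cv2.split(cv2.cvtColor(c['frame'],cv2.COLOR_BGR2HSV))
red=((H<8)|(H>172))&(S>150);s=pix(c,[430,157,30]);print(s,rect(c,red,30,s))
E
python3 go.py 430 156.8 -27 75.3
```

```text
[317.82989275 211.33559712] [429.9 156.8  19.3  19.2 -78.8]
pos [431.  157.1  60.5] h 75.3 q7 0.98 tilt z [-0.  0. -1.] t 14.6 | turn 0.01 shift [ 0.015 -0.009  1.459]
```

Emit:
drive_tool(rows=[{"tx":0.02,"ty":0,"tz":0.5,"turn":0,"hand":93},{"tx":0,"ty":0,"tz":0.5,"turn":0,"hand":93},{"tx":0,"ty":0,"tz":0.35,"turn":0,"hand":93},{"tx":0,"ty":0,"tz":0.11,"turn":0,"hand":93},{"tx":0,"ty":0,"tz":0,"turn":0,"hand":93},{"tx":0,"ty":0,"tz":0,"turn":0,"hand":40},{"tx":0,"ty":0,"tz":0,"turn":0,"hand":40},{"tx":0,"ty":0,"tz":0,"turn":0,"hand":40},{"tx":0,"ty":0,"tz":0,"turn":0,"hand":40},{"tx":0,"ty":0,"tz":0,"turn":0,"hand":40}])

```text
time: 15.8
eef_pos: [430.3, 157.1, -26.5]
orientation: [0.128, 0.992, -0.0, -0.0]
force: [-0.4, 0.3, 3.6]
opening: 52.4
grip_force: 25.0
```

```bash
python3 go.py 438.6 331.8 90 78.8
```

```text
pos [430.3 157.1 -26.5] h 75.3 q7 1.01 tilt z [-0.001 -0.    -1.   ] t 15.8 | turn -0.59 shift [ 0.431  2.882 -1.942]
```

Emit:
drive_tool(rows=[{"tx":0,"ty":0,"tz":-0.5,"turn":0,"hand":40},{"tx":0,"ty":0,"tz":-0.8,"turn":-0.59,"hand":40},{"tx":0,"ty":0.2,"tz":-0.64,"turn":0,"hand":40},{"tx":0.11,"ty":0.67,"tz":0,"turn":0,"hand":40},{"tx":0.11,"ty":0.7,"tz":0,"turn":0,"hand":40},{"tx":0.11,"ty":0.7,"tz":0,"turn":0,"hand":40},{"tx":0.1,"ty":0.61,"tz":0,"turn":0,"hand":40},{"tx":0,"ty":0,"tz":0,"turn":0,"hand":40},{"tx":0,"ty":0,"tz":0,"turn":0,"hand":40},{"tx":0,"ty":0,"tz":0,"turn":0,"hand":40}])

```text
time: 17.05
eef_pos: [438.5, 330.2, 89.7]
orientation: [0.098, 0.995, -0.001, -0.001]
force: [0.1, 0.6, -1.4]
opening: 51.7
grip_force: 25.0
```

```bash
python3 - <<'E'
from h import *
c=cam('wrist'); H,S,V=cv2.split(cv2.cvtColor(c['frame'],cv2.COLOR_BGR2HSV))
e=arm.get_state()['eef_pos'];z=e[2]+56.5
red=((H<8)|(H>172))&(S>150);s=pix(c,[e[0],e[1],z]);print(s,rect(c,red,z,s))
E
python3 go.py 438.6 331.8 27.5 78.8
```

```text
[318.50741648 262.92286882] [438.  329.3  19.9  19.7 -11.3]
pos [438.6 330.3  89.7] h 78.7 q7 0.78 tilt z [-0.001 -0.001 -1.   ] t 17.1 | turn -0.01 shift [0.004 0.025 1.037]
```

Emit:
drive_tool(rows=[{"tx":0,"ty":0.035,"tz":0.4,"turn":0,"hand":40},{"tx":0,"ty":0,"tz":0.4,"turn":0,"hand":40},{"tx":0,"ty":0,"tz":0.18,"turn":0,"hand":40},{"tx":0,"ty":0,"tz":0.04,"turn":0,"hand":40},{"tx":0,"ty":0,"tz":0,"turn":0,"hand":40},{"tx":0,"ty":0,"tz":0,"turn":0,"hand":40}])

```text
time: 17.85
eef_pos: [439.2, 333.9, 29.2]
orientation: [0.097, 0.995, 0.0, -0.0]
force: [0.2, 0.0, -1.2]
opening: 51.7
grip_force: 25.0
```

Emit:
drive_tool(rows=[{"tx":0,"ty":-0.02,"tz":0.035,"turn":0,"hand":40},{"tx":0,"ty":0,"tz":0,"turn":0,"hand":40},{"tx":0,"ty":0,"tz":0,"turn":0,"hand":40}])

```text
time: 18.23
eef_pos: [439.1, 333.2, 27.5]
orientation: [0.097, 0.995, 0.001, 0.0]
force: [-2.9, -0.5, 8.8]
opening: 51.8
grip_force: 25.0
```

Emit:
drive_tool(rows=[{"tx":0,"ty":0,"tz":0,"turn":0,"hand":93},{"tx":0,"ty":0,"tz":0,"turn":0,"hand":93},{"tx":0,"ty":0,"tz":0,"turn":0,"hand":93},{"tx":0,"ty":0,"tz":0,"turn":0,"hand":93},{"tx":0,"ty":0,"tz":-0.3,"turn":0,"hand":93},{"tx":0,"ty":0,"tz":-0.8,"turn":0,"hand":93},{"tx":0,"ty":0,"tz":-0.9,"turn":0,"hand":93},{"tx":0,"ty":0,"tz":-0.7,"turn":0,"hand":93},{"tx":0,"ty":0,"tz":0,"turn":0,"hand":93},{"tx":0,"ty":0,"tz":0,"turn":0,"hand":93}])

```text
time: 19.48
eef_pos: [438.3, 332.4, 187.9]
orientation: [0.097, 0.995, -0.0, -0.001]
force: [0.2, 0.4, 0.0]
opening: 92.9
grip_force: 0.0
```

```bash
python3 - <<'E'
from h import *
c=cam('wrist'); H,S,V=cv2.split(cv2.cvtColor(c['frame'],cv2.COLOR_BGR2HSV))
lab=(S<70)&(V>140);red=((H<8)|(H>172))&(S>150);s=pix(c,[438.6,332,84]);print(s,rect(c,red,84,s),rect(c,lab,84,s))
E
python3 go.py 437 -322 120 92.6
```

```text
[317.43775436 190.81025043] [438.4 332.6  18.3  18.2  33.2] [438.3 332.1  50.6  34.2 -10.3]
pos [438.1 332.1 187.3] h 78.8 q7 0.74 tilt z [-0.002 -0.002 -1.   ] t 19.5 | turn -2.29 shift [  0.51  -10.889   1.139]
```

Emit:
drive_tool(rows=[{"tx":0,"ty":0,"tz":0,"turn":-0.77,"hand":93},{"tx":0,"ty":0,"tz":0,"turn":-0.76,"hand":93},{"tx":0,"ty":0,"tz":0,"turn":-0.76,"hand":93},{"tx":0.04,"ty":-0.8,"tz":0,"turn":0,"hand":93},{"tx":0.04,"ty":-0.92,"tz":0,"turn":0,"hand":93},{"tx":0.04,"ty":-0.92,"tz":0,"turn":0,"hand":93},{"tx":0.04,"ty":-0.92,"tz":0,"turn":0,"hand":93},{"tx":0.04,"ty":-0.92,"tz":0,"turn":0,"hand":93},{"tx":0.04,"ty":-0.92,"tz":0,"turn":0,"hand":93},{"tx":0.04,"ty":-0.92,"tz":0,"turn":0,"hand":93},{"tx":0.04,"ty":-0.92,"tz":0,"turn":0,"hand":93},{"tx":0.04,"ty":-0.92,"tz":0,"turn":0,"hand":93}])

```text
time: 21.02
eef_pos: [438.2, -159.1, 187.3]
orientation: [-0.022, 1.0, 0.0, -0.002]
force: [1.3, -0.4, 0.4]
opening: 92.9
grip_force: 0.0
```

```bash
python3 go.py 437 -322 120 92.6
```

```text
pos [ 438.2 -159.1  187.3] h 92.6 q7 1.97 tilt z [-0.003  0.    -1.   ] t 21.0 | turn -0.0 shift [ 0.139 -2.712  1.122]
```

Emit:
drive_tool(rows=[{"tx":0.04,"ty":-0.8,"tz":0,"turn":0,"hand":93},{"tx":0.04,"ty":-0.8,"tz":0,"turn":0,"hand":93},{"tx":0.04,"ty":-0.7,"tz":0.3,"turn":0,"hand":93},{"tx":0.02,"ty":-0.4,"tz":0.8,"turn":0,"hand":93},{"tx":0,"ty":0,"tz":0,"turn":0,"hand":93},{"tx":0,"ty":0,"tz":0,"turn":0,"hand":93},{"tx":0,"ty":0,"tz":0,"turn":0,"hand":93}])

```text
time: 21.9
eef_pos: [438.6, -318.9, 123.7]
orientation: [-0.023, 1.0, -0.0, 0.0]
force: [0.6, -0.0, 0.0]
opening: 92.9
grip_force: 0.0
```

```bash
python3 - <<'E'
from h import *
c=cam('wrist'); H,S,V=cv2.split(cv2.cvtColor(c['frame'],cv2.COLOR_BGR2HSV))
lab=(S<70)&(V>140);yel=(H>18)&(H<34)&(S>140);s=pix(c,[437,-321,26]);print(s,rect(c,yel,26,s),rect(c,lab,26,s))
E
python3 go.py 437 -322 -27 92.6
```

```text
[315.50551031 190.34921322] [ 436.2 -323.7   16.4   16.3  -41.9] [ 435.9 -323.8   37.9   28.4    2.6]
pos [ 438.8 -319.   123.9] h 92.7 q7 2.33 tilt z [ 0.001 -0.001 -1.   ] t 21.9 | turn 0.01 shift [ 0.034 -0.047  2.515]
```

Emit:
drive_tool(rows=[{"tx":0.045,"ty":-0.08,"tz":0.6,"turn":0,"hand":93},{"tx":0,"ty":0,"tz":0.8,"turn":0,"hand":93},{"tx":0,"ty":0,"tz":0.6,"turn":0,"hand":93},{"tx":0,"ty":0,"tz":0.35,"turn":0,"hand":93},{"tx":0,"ty":0,"tz":0.15,"turn":0,"hand":93},{"tx":0,"ty":0,"tz":0,"turn":0,"hand":93},{"tx":0,"ty":0,"tz":0,"turn":0,"hand":33},{"tx":0,"ty":0,"tz":0,"turn":0,"hand":33},{"tx":0,"ty":0,"tz":0,"turn":0,"hand":33},{"tx":0,"ty":0,"tz":0,"turn":0,"hand":33},{"tx":0,"ty":0,"tz":0,"turn":0,"hand":33},{"tx":0,"ty":0,"tz":0,"turn":0,"hand":33}])

```text
time: 23.45
eef_pos: [435.2, -324.6, -27.3]
orientation: [-0.022, 1.0, -0.0, -0.001]
force: [-0.1, 0.2, 1.7]
opening: 43.9
grip_force: 25.0
```

```bash
python3 go.py 438.4 332.5 180 78.8
```

```text
pos [ 435.2 -324.6  -27.3] h 92.6 q7 2.41 tilt z [-0.001 -0.    -1.   ] t 23.4 | turn 2.29 shift [ 2.079 10.752 -3.458]
```

Emit:
drive_tool(rows=[{"tx":0,"ty":0,"tz":-0.5,"turn":0,"hand":33},{"tx":0,"ty":0,"tz":-0.9,"turn":0.77,"hand":33},{"tx":0,"ty":0,"tz":-0.9,"turn":0.76,"hand":33},{"tx":0,"ty":0,"tz":-0.9,"turn":0.76,"hand":33},{"tx":0.1,"ty":0.6,"tz":-0.3,"turn":0,"hand":33},{"tx":0.18,"ty":0.9,"tz":0,"turn":0,"hand":33},{"tx":0.18,"ty":0.9,"tz":0,"turn":0,"hand":33},{"tx":0.18,"ty":0.9,"tz":0,"turn":0,"hand":33},{"tx":0.18,"ty":0.9,"tz":0,"turn":0,"hand":33},{"tx":0.18,"ty":0.9,"tz":0,"turn":0,"hand":33},{"tx":0.18,"ty":0.9,"tz":0,"turn":0,"hand":33},{"tx":0.18,"ty":0.9,"tz":0,"turn":0,"hand":33}])

```text
time: 24.95
eef_pos: [435.3, 99.0, 182.6]
orientation: [0.097, 0.995, -0.0, -0.0]
force: [0.8, 0.5, -0.0]
opening: 43.8
grip_force: 25.0
```

```bash
python3 go.py 438.4 332.5 120 78.8
```

```text
pos [435.3  99.  182.6] h 78.8 q7 1.2 tilt z [-0.001 -0.    -1.   ] t 24.9 | turn 0.0 shift [0.704 3.827 1.042]
```

Emit:
drive_tool(rows=[{"tx":0.16,"ty":0.85,"tz":0.2,"turn":0,"hand":33},{"tx":0.16,"ty":0.85,"tz":0.2,"turn":0,"hand":33},{"tx":0.16,"ty":0.85,"tz":0.2,"turn":0,"hand":33},{"tx":0.13,"ty":0.7,"tz":0.2,"turn":0,"hand":33},{"tx":0.09,"ty":0.52,"tz":0.2,"turn":0,"hand":33},{"tx":0,"ty":0,"tz":0,"turn":0,"hand":33},{"tx":0,"ty":0,"tz":0,"turn":0,"hand":33},{"tx":0,"ty":0,"tz":0,"turn":0,"hand":33},{"tx":0,"ty":0,"tz":0,"turn":0,"hand":33}])

```text
time: 26.08
eef_pos: [438.6, 326.5, 122.9]
orientation: [0.098, 0.995, -0.0, -0.0]
force: [-0.2, -0.6, -1.2]
opening: 43.7
grip_force: 25.0
```

```bash
python3 - <<'E'
from h import *
c=cam('wrist'); H,S,V=cv2.split(cv2.cvtColor(c['frame'],cv2.COLOR_BGR2HSV))
e=arm.get_state()['eef_pos'];z=e[2]+27.3+26
yel=(H>18)&(H<34)&(S>140);s=pix(c,[e[0],e[1],z]);print(s,rect(c,yel,z,s))
E
python3 go.py 438.4 332.5 57 78.8
```

```text
[318.63961817 259.90231526] [439.8 325.3  16.7  16.6  78.7]
pos [438.6 326.7 122.8] h 78.8 q7 0.86 tilt z [-0.001 -0.    -1.   ] t 26.1 | turn -0.01 shift [0.021 0.094 1.097]
```

Emit:
drive_tool(rows=[{"tx":0.045,"ty":0.11,"tz":0.4,"turn":0,"hand":33},{"tx":0,"ty":0,"tz":0.4,"turn":0,"hand":33},{"tx":0,"ty":0,"tz":0.2,"turn":0,"hand":33},{"tx":0,"ty":0,"tz":0.07,"turn":0,"hand":33},{"tx":0,"ty":0,"tz":0,"turn":0,"hand":33},{"tx":0,"ty":0,"tz":0,"turn":0,"hand":33}])

```text
time: 26.88
eef_pos: [437.2, 334.5, 58.9]
orientation: [0.097, 0.995, 0.0, -0.0]
force: [-0.5, 0.3, -0.4]
opening: 43.9
grip_force: 25.0
```

Emit:
drive_tool(rows=[{"tx":0,"ty":-0.01,"tz":0.04,"turn":0,"hand":33},{"tx":0,"ty":0,"tz":0,"turn":0,"hand":33},{"tx":0,"ty":0,"tz":0,"turn":0,"hand":33}])

```text
time: 27.25
eef_pos: [437.1, 334.2, 56.6]
orientation: [0.097, 0.995, 0.0, -0.0]
force: [-1.8, -0.4, 5.4]
opening: 43.8
grip_force: 25.0
```

Emit:
drive_tool(rows=[{"tx":0,"ty":0,"tz":0,"turn":0,"hand":93},{"tx":0,"ty":0,"tz":0,"turn":0,"hand":93},{"tx":0,"ty":0,"tz":0,"turn":0,"hand":93},{"tx":0,"ty":0,"tz":0,"turn":0,"hand":93},{"tx":0,"ty":0,"tz":-0.3,"turn":0,"hand":93},{"tx":0,"ty":0,"tz":-0.8,"turn":0,"hand":93},{"tx":0,"ty":0,"tz":-0.9,"turn":0,"hand":93},{"tx":0,"ty":0,"tz":0,"turn":0,"hand":93},{"tx":0,"ty":0,"tz":0,"turn":0,"hand":93}])

```text
time: 28.38
eef_pos: [436.4, 333.8, 175.6]
orientation: [0.097, 0.995, -0.0, -0.001]
force: [-0.1, -0.3, -0.5]
opening: 93.1
grip_force: 0.0
```

```bash
python3 - <<'E'
from h import *
c=cam('wrist'); H,S,V=cv2.split(cv2.cvtColor(c['frame'],cv2.COLOR_BGR2HSV))
lab=(S<70)&(V>140);yel=(H>18)&(H<34)&(S>140);s=pix(c,[438.6,332,110]);print(s,rect(c,yel,110,s),rect(c,lab,110,s))
E
python3 go.py 451 7.5 60 80
```

```text
[316.38537519 202.81651947] [438.  332.7  16.3  15.6 -11.2] [437.8 333.2  38.1  28.1 -12. ]
pos [436.2 333.5 175. ] h 78.8 q7 0.82 tilt z [-0.002 -0.001 -1.   ] t 28.4 | turn -0.19 shift [-1.191 -5.305  1.922]
```

Emit:
drive_tool(rows=[{"tx":-0.2,"ty":-0.8,"tz":0,"turn":0,"hand":93},{"tx":-0.22,"ty":-0.9,"tz":0,"turn":0,"hand":93},{"tx":-0.22,"ty":-0.9,"tz":0,"turn":0,"hand":93},{"tx":-0.22,"ty":-0.9,"tz":0,"turn":0,"hand":93},{"tx":-0.22,"ty":-0.9,"tz":0.3,"turn":0,"hand":93},{"tx":-0.22,"ty":-0.88,"tz":0.4,"turn":0,"hand":93},{"tx":0,"ty":0,"tz":0.6,"turn":0,"hand":93},{"tx":0,"ty":0,"tz":0,"turn":0,"hand":93},{"tx":0,"ty":0,"tz":0,"turn":0,"hand":93},{"tx":0,"ty":0,"tz":0,"turn":0,"hand":93}])

```text
time: 29.68
eef_pos: [452.3, 8.6, 98.7]
orientation: [0.097, 0.995, -0.0, 0.0]
force: [-0.5, -0.0, -0.3]
opening: 93.1
grip_force: 0.0
```

```bash
python3 - <<'E'
from h import *
c=cam('wrist'); H,S,V=cv2.split(cv2.cvtColor(c['frame'],cv2.COLOR_BGR2HSV)); cv2.imwrite('pics/w3.png',c['frame'])
s=pix(c,[451,7.5,36]);print(s,rect(c,(S<50)&(V>150),36,s))
E
python3 go.py 451 7.5 -24 78.8
```

```text
[316.32877835 200.09313858] [449.1   7.1  57.   56.9 -11.2]
pos [452.4   8.6  98.8] h 78.9 q7 1.52 tilt z [ 0.  0. -1.] t 29.7 | turn 0.02 shift [ 0.02  -0.023  2.046]
```

View pics/w3.png

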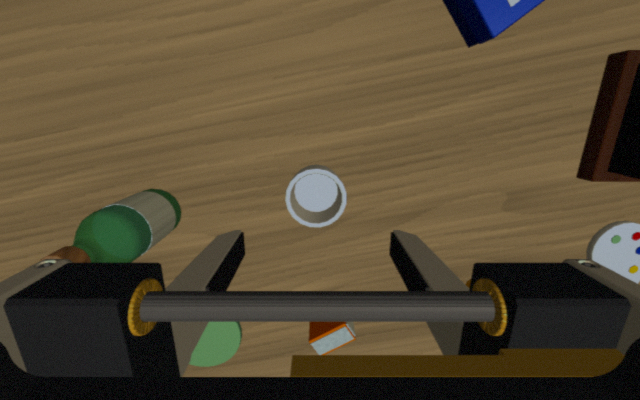

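The cup rim is centred at (316,197), clear of both fingers; the bottle at (120,230) is well away.

Emit:
drive_tool(rows=[{"tx":0.04,"ty":-0.03,"tz":0.5,"turn":0,"hand":93},{"tx":0,"ty":0,"tz":0.7,"turn":0,"hand":93},{"tx":0,"ty":0,"tz":0.5,"turn":0,"hand":93},{"tx":0,"ty":0,"tz":0.3,"turn":0,"hand":93},{"tx":0,"ty":0,"tz":0.05,"turn":0,"hand":93},{"tx":0,"ty":0,"tz":0,"turn":0,"hand":93},{"tx":0,"ty":0,"tz":0,"turn":0,"hand":50},{"tx":0,"ty":0,"tz":0,"turn":0,"hand":50},{"tx":0,"ty":0,"tz":0,"turn":0,"hand":50},{"tx":0,"ty":0,"tz":0,"turn":0,"hand":50}])

```text
time: 30.98
eef_pos: [449.4, 6.6, -24.6]
orientation: [0.097, 0.995, -0.0, -0.001]
force: [-1.1, 0.3, 4.2]
opening: 59.3
grip_force: 25.0
```

```bash
python3 go.py 603.1 -168.2 80 78.8
```

```text
pos [449.4   6.6 -24.6] h 78.8 q7 1.88 tilt z [-0.001 -0.    -1.   ] t 31.0 | turn 0.0 shift [-3.077 -2.361 -1.745]
```

Emit:
drive_tool(rows=[{"tx":0,"ty":0,"tz":-0.5,"turn":0,"hand":50},{"tx":0,"ty":0,"tz":-0.9,"turn":0,"hand":50},{"tx":0,"ty":0,"tz":-0.9,"turn":0,"hand":50},{"tx":-0.5,"ty":-0.38,"tz":-0.1,"turn":0,"hand":50},{"tx":-0.7,"ty":-0.54,"tz":0,"turn":0,"hand":50},{"tx":-0.7,"ty":-0.54,"tz":0,"turn":0,"hand":50},{"tx":-0.7,"ty":-0.54,"tz":0,"turn":0,"hand":50},{"tx":-0.48,"ty":-0.36,"tz":0,"turn":0,"hand":50},{"tx":0,"ty":0,"tz":0,"turn":0,"hand":50},{"tx":0,"ty":0,"tz":0,"turn":0,"hand":50},{"tx":0,"ty":0,"tz":0,"turn":0,"hand":50}])

```text
time: 32.35
eef_pos: [602.5, -166.9, 118.9]
orientation: [0.097, 0.995, 0.0, -0.001]
force: [0.4, 0.2, -0.8]
opening: 59.3
grip_force: 25.0
```

```bash
python3 - <<'E'
from h import *
c=cam('wrist'); H,S,V=cv2.split(cv2.cvtColor(c['frame'],cv2.COLOR_BGR2HSV)); cv2.imwrite('pics/w4.png',c['frame'])
s=pix(c,[603.1,-168.2,8]);print(s,rect(c,(H>40)&(H<80)&(S>40)&(V>100),8,s))
e=arm.get_state()['eef_pos'];z=e[2]+24.6+36;s=pix(c,[e[0],e[1],z]);print(s,rect(c,(S<50)&(V>150),z,s))
E
python3 go.py 603.1 -168.2 -16 78.8
```

```text
[316.60135438 189.71221319] [ 592.9 -167.7   98.4   79.4   79.7]
[318.36452876 266.85671892] [ 595.3 -166.2   57.1   43.9   78.8]
pos [ 602.7 -167.   119.1] h 78.9 q7 1.98 tilt z [-0.002  0.    -1.   ] t 32.4 | turn 0.01 shift [-0.015 -0.019  2.251]
```

View pics/w4.png

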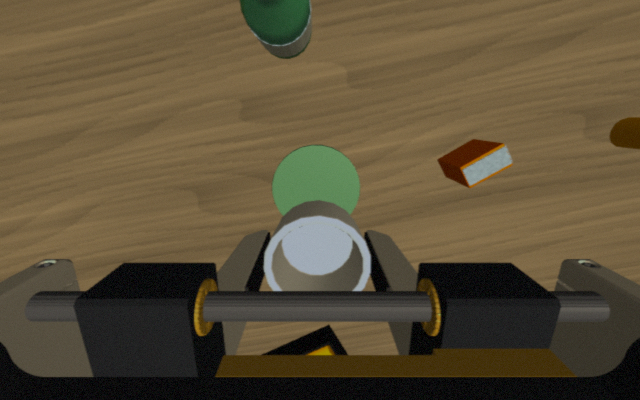

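Run:
```python
from h import *
c=cam('wrist'); e=arm.get_state()['eef_pos']; t=np.linspace(0,2*np.pi,200)
f=lambda x,y,z,r:np.array([pix(c,[x+r*np.cos(a),y+r*np.sin(a),z]) for a in t])
for dx in (0,-3,-6):
  p=f(e[0]+dx,e[1],e[2]+60.6,30);print(dx,p.min(0).round(),p.max(0).round())
p=f(602,-168.7,8,50);print(p.min(0).round(),p.max(0).round())
```

```text
0 [263. 215.] [373. 313.]
-3 [262. 210.] [372. 309.]
-6 [260. 204.] [372. 305.]
[272. 144.] [360. 230.]
```

Coaster fits centre (602,-168.7). The cup rim's top at row 202 puts the cup about 5 mm toward −x in the grip, so I compensate and lower to just above contact.

Emit:
drive_tool(rows=[{"tx":-0.065,"ty":-0.015,"tz":0.5,"turn":0,"hand":50},{"tx":0,"ty":0,"tz":0.7,"turn":0,"hand":50},{"tx":0,"ty":0,"tz":0.6,"turn":0,"hand":50},{"tx":0,"ty":0,"tz":0.25,"turn":0,"hand":50},{"tx":0,"ty":0,"tz":0,"turn":0,"hand":50},{"tx":0,"ty":0,"tz":0,"turn":0,"hand":50}])

```text
time: 33.2
eef_pos: [607.6, -170.1, -2.6]
orientation: [0.097, 0.995, -0.0, 0.0]
force: [-0.1, -0.7, -1.8]
opening: 59.5
grip_force: 25.0
```

Emit:
drive_tool(rows=[{"tx":0,"ty":0,"tz":0.05,"turn":0,"hand":50},{"tx":0,"ty":0,"tz":0.05,"turn":0,"hand":50},{"tx":0,"ty":0,"tz":0,"turn":0,"hand":50}])

```text
time: 33.58
eef_pos: [606.8, -169.7, -9.9]
orientation: [0.097, 0.995, -0.0, -0.001]
force: [-0.2, 0.7, -1.7]
opening: 59.5
grip_force: 25.0
```

Emit:
drive_tool(rows=[{"tx":0,"ty":0,"tz":0.05,"turn":0,"hand":50},{"tx":0,"ty":0,"tz":0.03,"turn":0,"hand":50},{"tx":0,"ty":0,"tz":0,"turn":0,"hand":50}])

```text
time: 33.95
eef_pos: [606.6, -169.8, -15.0]
orientation: [0.097, 0.995, -0.0, -0.001]
force: [-0.4, -0.6, -1.0]
opening: 59.2
grip_force: 25.0
```

Emit:
drive_tool(rows=[{"tx":0,"ty":0,"tz":0.03,"turn":0,"hand":50},{"tx":0,"ty":0,"tz":0,"turn":0,"hand":50}])

```text
time: 34.2
eef_pos: [606.8, -169.9, -16.4]
orientation: [0.097, 0.995, -0.0, -0.001]
force: [-0.3, -0.1, 0.1]
opening: 59.8
grip_force: 25.0
```

Emit:
drive_tool(rows=[{"tx":0,"ty":0,"tz":0,"turn":0,"hand":93},{"tx":0,"ty":0,"tz":0,"turn":0,"hand":93},{"tx":0,"ty":0,"tz":0,"turn":0,"hand":93},{"tx":0,"ty":0,"tz":0,"turn":0,"hand":93},{"tx":0,"ty":0,"tz":-0.3,"turn":0,"hand":93},{"tx":0,"ty":0,"tz":-0.8,"turn":0,"hand":93},{"tx":0,"ty":0,"tz":-0.9,"turn":0,"hand":93},{"tx":0,"ty":0,"tz":0,"turn":0,"hand":93},{"tx":0,"ty":0,"tz":0,"turn":0,"hand":93},{"tx":0,"ty":0,"tz":0,"turn":0,"hand":93}])

```text
time: 35.45
eef_pos: [606.3, -169.4, 102.7]
orientation: [0.097, 0.995, -0.0, -0.002]
force: [-0.7, 0.5, -0.4]
opening: 93.1
grip_force: 0.0
```

```bash
python3 - <<'E'
from h import *
c=cam('wrist'); H,S,V=cv2.split(cv2.cvtColor(c['frame'],cv2.COLOR_BGR2HSV)); cv2.imwrite('pics/w5.png',c['frame'][90:290,180:480])
s=pix(c,[602,-168,44]);print(s,rect(c,(S<50)&(V>150),44,s)); s=pix(c,[602,-168,8]);print(rect(c,(H>40)&(H<80)&(S>40)&(V>60),8,s))
m=(S<50)&(V>150); ys,xs=np.where(m[:,250:400]);
m=m.astype(np.uint8);n,l,st,ce=cv2.connectedComponentsWithStats(m);i=min([i for i in range(1,n) if st[i,4]>50],key=lambda i:np.hypot(*(ce[i]-s)));print('white bbox',st[i])
t=np.linspace(0,2*np.pi,200)
for x,y in((602,-168.7),(598,-168.7)):
  p=np.array([pix(c,[x+30*np.cos(a),y+30*np.sin(a),44]) for a in t]);print(x,p.min(0).round(),p.max(0).round())
E
python3 go.py 605.6 172.2 120 78.8
```

```text
[318.37734953 198.07426316] [ 606.3 -171.2   57.7   57.    -9.6]
[ 600.9 -169.1   98.5   96.5   78.8]
white bbox [ 286  173   61   59 1934]
602 [286. 167.] [349. 228.]
598 [285. 162.] [349. 224.]
pos [ 606.2 -169.6  102.5] h 78.8 q7 2.0 tilt z [-0.003 -0.    -1.   ] t 35.5 | turn 0.0 shift [ 1.118  5.585 -0.292]
```

View pics/w5.png

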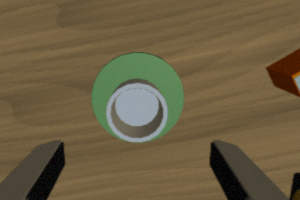

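The cup rim spans (286–347, 173–232), i.e. cup at about (606,-170.5), some 5 mm from the coaster's centre and within tolerance. Next is the candle.

Emit:
drive_tool(rows=[{"tx":0.15,"ty":0.7,"tz":-0.3,"turn":0,"hand":93},{"tx":0.18,"ty":0.9,"tz":0,"turn":0,"hand":93},{"tx":0.18,"ty":0.9,"tz":0,"turn":0,"hand":93},{"tx":0.18,"ty":0.9,"tz":0,"turn":0,"hand":93},{"tx":0.18,"ty":0.9,"tz":0,"turn":0,"hand":93},{"tx":0.15,"ty":0.8,"tz":0,"turn":0,"hand":93},{"tx":0.1,"ty":0.48,"tz":0,"turn":0,"hand":93},{"tx":0,"ty":0,"tz":0,"turn":0,"hand":93},{"tx":0,"ty":0,"tz":0,"turn":0,"hand":93},{"tx":0,"ty":0,"tz":0,"turn":0,"hand":93}])

```text
time: 36.75
eef_pos: [606.0, 169.8, 121.2]
orientation: [0.099, 0.995, -0.001, -0.001]
force: [0.2, -0.1, -0.2]
opening: 93.0
grip_force: 0.0
```

```bash
python3 - <<'E'
from h import *
c=cam('wrist'); H,S,V=cv2.split(cv2.cvtColor(c['frame'],cv2.COLOR_BGR2HSV)); cv2.imwrite('pics/w6.png',c['frame'][90:290,180:480])
s=pix(c,[605.6,172.2,75]);print('top',s-[180,90],'foot',pix(c,[605.6,172.2,0])-[180,90]);print(rect(c,(H>15)&(H<34)&(S>120)&(V>150),75,s))
t=np.linspace(0,2*np.pi,200)
p=np.array([pix(c,[605.6+16*np.cos(a),172.2+16*np.sin(a),75]) for a in t])-[180,90];print(p.min(0).round(),p.max(0).round())
c=cam('top'); H,S,V=cv2.split(cv2.cvtColor(c['frame'],cv2.COLOR_BGR2HSV))
print('cup top',rect(c,(S<60)&(V>150),44,pix(c,[606,-170,44])),rect(c,(H>40)&(H<80)&(S>40)&(V>100),8,pix(c,[603,-168,8])))
E
python3 go.py 605.6 172.2 16 78.8
```

```text
top [140.38439506 115.59583927] foot [139.70688784  95.99183054]
[605.5 173.3  28.5  28.2 -11.3]
[123.  98.] [158. 132.]
cup top [ 605.4 -169.2   64.    61.9   -1.9] [ 600.6 -166.8   98.6   93.    61.9]
pos [606.1 170.3 121.4] h 78.7 q7 1.48 tilt z [-0.001 -0.001 -1.   ] t 36.9 | turn -0.01 shift [0.012 0.031 1.757]
```

View pics/w6.png

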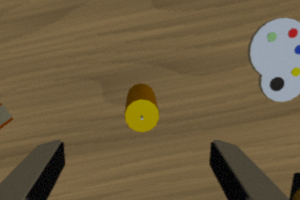

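The candle's top is at crop (142,116), agreeing with (605.5,173).

Emit:
drive_tool(rows=[{"tx":0.015,"ty":0.035,"tz":0.5,"turn":0,"hand":93},{"tx":0,"ty":0,"tz":0.7,"turn":0,"hand":93},{"tx":0,"ty":0,"tz":0.5,"turn":0,"hand":93},{"tx":0,"ty":0,"tz":0.14,"turn":0,"hand":93},{"tx":0,"ty":0,"tz":0,"turn":0,"hand":60},{"tx":0,"ty":0,"tz":0,"turn":0,"hand":25},{"tx":0,"ty":0,"tz":0,"turn":0,"hand":25},{"tx":0,"ty":0,"tz":0,"turn":0,"hand":25},{"tx":0,"ty":0,"tz":0,"turn":0,"hand":25},{"tx":0,"ty":0,"tz":0,"turn":0,"hand":25},{"tx":0,"ty":0,"tz":0,"turn":0,"hand":25}], squeeze=20)

```text
time: 38.22
eef_pos: [605.3, 173.9, 10.9]
orientation: [0.097, 0.995, -0.0, -0.001]
force: [-0.0, -0.1, 0.4]
opening: 31.6
grip_force: 20.0
```

```bash
python3 go.py 605.5 -170 120 78.8
```

```text
pos [605.3 173.9  10.9] h 78.8 q7 1.57 tilt z [-0.002 -0.    -1.   ] t 38.2 | turn 0.0 shift [-1.114 -5.623 -1.816]
```

Emit:
drive_tool(rows=[{"tx":0,"ty":0,"tz":-0.5,"turn":0,"hand":25},{"tx":0,"ty":0,"tz":-0.8,"turn":0,"hand":25},{"tx":0,"ty":0,"tz":-0.5,"turn":0,"hand":25},{"tx":-0.12,"ty":-0.6,"tz":0,"turn":0,"hand":25},{"tx":-0.17,"ty":-0.85,"tz":0,"turn":0,"hand":25},{"tx":-0.17,"ty":-0.85,"tz":0,"turn":0,"hand":25},{"tx":-0.17,"ty":-0.85,"tz":0,"turn":0,"hand":25},{"tx":-0.17,"ty":-0.85,"tz":0,"turn":0,"hand":25},{"tx":-0.17,"ty":-0.85,"tz":0,"turn":0,"hand":25},{"tx":-0.14,"ty":-0.77,"tz":0,"turn":0,"hand":25},{"tx":0,"ty":0,"tz":0,"turn":0,"hand":25},{"tx":0,"ty":0,"tz":0,"turn":0,"hand":25}])

```text
time: 39.72
eef_pos: [605.3, -169.3, 118.8]
orientation: [0.097, 0.995, 0.0, -0.001]
force: [0.2, -0.2, 0.0]
opening: 31.6
grip_force: 20.0
```

Emit:
drive_tool(rows=[{"tx":0,"ty":0,"tz":0,"turn":0,"hand":25},{"tx":0,"ty":0,"tz":0,"turn":0,"hand":25},{"tx":0,"ty":0,"tz":0,"turn":0,"hand":25}])

```text
time: 40.1
eef_pos: [605.6, -169.0, 119.1]
orientation: [0.097, 0.995, -0.0, -0.001]
force: [0.1, 0.1, -1.3]
opening: 31.7
grip_force: 20.0
```

```bash
python3 - <<'E'
from h import *
c=cam('wrist'); cv2.imwrite('pics/w7.png',c['frame'][90:330,180:480])
e=arm.get_state()['eef_pos'];z=e[2]-10.9
t=np.linspace(0,2*np.pi,200)
def bb(x,y,z,r):
  p=np.array([pix(c,[x+r*np.cos(a),y+r*np.sin(a),z]) for a in t])-[180,90];print(p.min(0).round(),p.max(0).round())
bb(605.5,-170,44,30);bb(e[0],e[1],z+75,16)
H,S,V=cv2.split(cv2.cvtColor(c['frame'],cv2.COLOR_BGR2HSV));s=pix(c,[605.5,-170,44]);print(rect(c,(S<50)&(V>150),44,s))
E
python3 go.py 605.5 -170 25 78.8
```

```text
[107.  78.] [167. 136.]
[108. 152.] [168. 206.]
[ 601.9 -170.3   58.5   48.    81.7]
pos [ 605.6 -169.2  119.1] h 78.9 q7 1.99 tilt z [-0.001 -0.    -1.   ] t 40.1 | turn 0.01 shift [-0.003 -0.012  1.568]
```

View pics/w7.png

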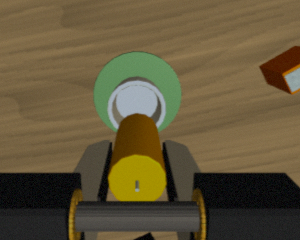

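The cup rim (107–166, top row 79) and the candle top (108–166) match their predicted outlines, so I lower.

Emit:
drive_tool(rows=[{"tx":0,"ty":-0.015,"tz":0.4,"turn":0,"hand":25},{"tx":0,"ty":0,"tz":0.4,"turn":0,"hand":25},{"tx":0,"ty":0,"tz":0.4,"turn":0,"hand":25},{"tx":0,"ty":0,"tz":0.25,"turn":0,"hand":25},{"tx":0,"ty":0,"tz":0.05,"turn":0,"hand":25},{"tx":0,"ty":0,"tz":0,"turn":0,"hand":25},{"tx":0,"ty":0,"tz":0,"turn":0,"hand":25}])

```text
time: 41.02
eef_pos: [605.7, -170.9, 29.9]
orientation: [0.097, 0.995, -0.0, -0.0]
force: [0.5, -0.3, 0.4]
opening: 31.6
grip_force: 20.0
```

Emit:
drive_tool(rows=[{"tx":0,"ty":0,"tz":0.04,"turn":0,"hand":25},{"tx":0,"ty":0,"tz":0,"turn":0,"hand":25}])

```text
time: 41.28
eef_pos: [605.2, -170.7, 26.8]
orientation: [0.097, 0.995, -0.0, -0.001]
force: [1.0, 0.5, -0.9]
opening: 31.6
grip_force: 20.0
```

Emit:
drive_tool(rows=[{"tx":0,"ty":0,"tz":0.03,"turn":0,"hand":25},{"tx":0,"ty":0,"tz":0,"turn":0,"hand":25},{"tx":0,"ty":0,"tz":0,"turn":0,"hand":25}])

```text
time: 41.65
eef_pos: [605.2, -170.7, 24.9]
orientation: [0.097, 0.995, -0.0, -0.001]
force: [0.6, 0.2, 1.2]
opening: 31.4
grip_force: 20.0
```

Contact on the cup floor at the expected height. I release and go straight up.

Emit:
drive_tool(rows=[{"tx":0,"ty":0,"tz":0,"turn":0,"hand":60},{"tx":0,"ty":0,"tz":0,"turn":0,"hand":80},{"tx":0,"ty":0,"tz":0,"turn":0,"hand":93},{"tx":0,"ty":0,"tz":0,"turn":0,"hand":93},{"tx":0,"ty":0,"tz":0,"turn":0,"hand":93},{"tx":0,"ty":0,"tz":-0.5,"turn":0,"hand":93},{"tx":0,"ty":0,"tz":-0.8,"turn":0,"hand":93},{"tx":0,"ty":0,"tz":-0.8,"turn":0,"hand":93},{"tx":0.4,"ty":0.7,"tz":0,"turn":0,"hand":93},{"tx":0.4,"ty":0.7,"tz":0,"turn":0,"hand":93},{"tx":0,"ty":0,"tz":0,"turn":0,"hand":93},{"tx":0,"ty":0,"tz":0,"turn":0,"hand":93}])

```text
time: 43.15
eef_pos: [574.8, -79.4, 151.1]
orientation: [0.097, 0.995, -0.0, -0.0]
force: [-0.1, 0.1, -0.7]
opening: 93.1
grip_force: 0.0
```

Run:
```python
from h import *
c=cam('top'); d=cam('side'); 
H,S,V=cv2.split(cv2.cvtColor(c['frame'],cv2.COLOR_BGR2HSV)); lab=(S<60)&(V>150);yel=(H>18)&(H<34)&(S>140)
g=lambda n,m,z,x,y:print(n,rect(c,m,z,pix(c,[x,y,z])))
g('candle',yel,89,605,-170);g('cup',lab|yel,44,605,-170);g('red',lab,110,438,332);g('palette',lab,8,597,331);g('book',lab,54,600,-3);g('bottle',(H>40)&(H<90)&(S>80),70,438,-164)
cv2.imwrite('pics/fin.png',np.vstack([cv2.resize(c['frame'][90:230,180:480],(600,280)),cv2.resize(d['frame'][120:270,230:530],(600,300))]))
```

```text
Traceback (most recent call last):
  File "h.py", line 18, in rect
    i=min(ids,key=lambda i:np.hypot(*(ce[i]-seed)))
ValueError: min() iterable argument is empty
```

Emit:
drive_tool(rows=[{"tx":0,"ty":0.7,"tz":0,"turn":0,"hand":93},{"tx":0,"ty":0.8,"tz":0,"turn":0,"hand":93},{"tx":0,"ty":0.8,"tz":0,"turn":0,"hand":93},{"tx":0,"ty":0.6,"tz":0,"turn":0,"hand":93},{"tx":0,"ty":0,"tz":0,"turn":0,"hand":93},{"tx":0,"ty":0,"tz":0,"turn":0,"hand":93},{"tx":0,"ty":0,"tz":0,"turn":0,"hand":93}])

```text
time: 44.12
eef_pos: [608.3, 89.6, 150.9]
orientation: [0.099, 0.995, -0.001, -0.001]
force: [-0.7, 0.0, -0.3]
opening: 92.5
grip_force: 0.0
```

Run:
```python
from h import *
c=cam('top'); d=cam('side'); 
cv2.imwrite('pics/fin.png',np.vstack([cv2.resize(c['frame'][90:230,180:480],(600,280)),cv2.resize(d['frame'][120:270,230:530],(600,300))]))
H,S,V=cv2.split(cv2.cvtColor(c['frame'],cv2.COLOR_BGR2HSV)); lab=(S<60)&(V>150);yel=(H>18)&(H<34)&(S>140)
def g(n,m,z,x,y):
  try: print(n,rect(c,m,z,pix(c,[x,y,z])))
  except ValueError: print(n,'-')
g('candle',yel,89,605,-170);g('cup',lab|yel,44,605,-170);g('red',lab,110,438,332);g('palette',lab,8,597,331);g('book',lab,54,600,-3);g('bottle',(H>40)&(H<90)&(S>80),70,438,-164)
```

```text
candle [ 606.  -170.4   31.6   28.5  -38.2]
cup [ 605.4 -170.4   69.3   64.2   -1.9]
red [450.9 324.3  26.6  14.4  33.6]
palette [573.  321.6  66.6  37.5 -45.1]
book [599.7  -1.3  51.3  20.9 -63.1]
bottle [ 439.1 -164.7   47.    42.9   29.2]
```

View pics/fin.png

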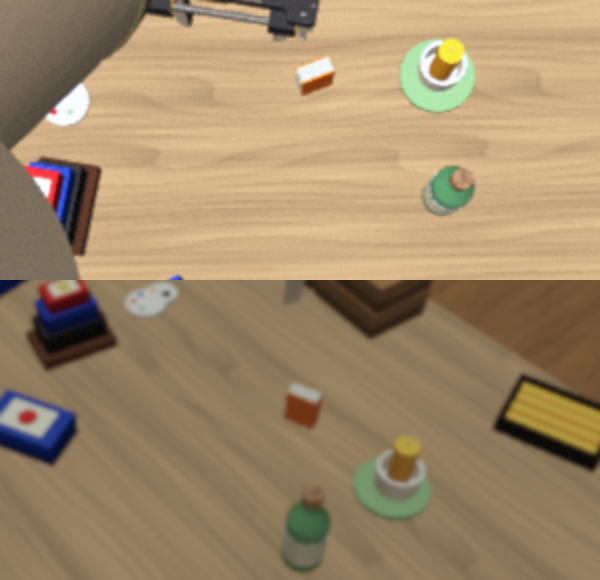

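The stack stands on the block. The candle is upright in the cup (at (606,-170), matching the cup), the bystanders are in place, and the arm is clear, so I hand in.

```bash
python3 -c "
from cell import arm
print(arm.job_done())"
```

```text
the job is handed in; nothing more can be done
None
```

I handed the job in at about 44 s of the 144 s allowed; no verdict came back. The last pictures show the boxes stacked charcoal, blue, red on the block, the candle upright in the cup about 5 mm off the coaster's centre, and the bottle, book and palette not visibly moved.

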